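Rolling pin out of a part-opening pantry drawer

ROBOT

A 6-joint arm with a two-finger parallel gripper is mounted at the origin on the work surface. World frame = base frame: x ahead of the robot, y to its left, z up, the work surface at z = 0. Lengths are in m, angles in rad, forces in N, time in s.
With the tool pointing down it reaches from about 0.3 to 0.875 m from the base axis. Payload 6.4 kg.
Tool frame: the origin (TCP) lies at the very end of the fingers, on their centre line; the grasp point (between the pads) lies 19 mm behind it; z points along the fingers, y is the line along which they close (so a half turn about z gives the same grasp; the last joint's range is limited). The gripper opens to 85 mm and grips with 20 to 120 N. Pads are 22 mm wide; open, the fingers measure 114 mm over their backs; the gripper's body (76 mm by 85 mm) begins 54 mm behind the grasp point. The pads swing forward as they close: fully open they stand 13 mm farther back than shut.
Start: joints at [0.99, 0.181, 1.607, -0, 1.354, -0.206], TCP at [0.21, 0.535, 0.231] pointing down, gripper open.
Joint ranges: [-2.99, 2.99], [-0.89, 2.07], [0.3, 2.58], [-1.14, 4.28], [0, 2.63], [-3.12, 3.12]. Speed limits (rad/s): [2.57, 2.57, 3.01, 3.14, 3.14, 3.14].

INTERFACE

Orientations are given as a unit quaternion [w, x, y, z].
In Python, from bench import get_obs, optics, workorder gives the robot as it stands.
- The arm moves only by the tool nudge_tcp, called in YAML: its name, and indented under it one key for each argument. Schema: {"type":"object","properties":{"moves":{"type":"string"},"only":{"type":"string"},"quiet":{"type":"boolean"},"lines":{"type":"string"}},"required":["moves"],"additionalProperties":false}. moves is a string of 1 to 10 rows, one to a line, with the numbers parted by spaces; each row has 7 numbers: dx, dy, dz in a scale on which 1.0 is 1 m, then a rotation vector rx, ry, rz in fractions of the full range, 1 being pi rad, then the opening from 0.0 (shut) to 1.0 (fully open); each row is the pose to reach, as a shift and turn from the pose commanded when the call began, along the tool's axes at that moment; what a row does not reach only later rows make up. A row lasts 1/8 s, in which the tool goes at most 0.0625 m and 0.188 rad, less where a joint would pass 70% of its speed; a pose out of reach is approached as far as the arm can. The fingers move at their own pace and stop on an object; the grip force is fixed at half the most. Time passes only in rows, so rows that do not move let the fingers close. The tool returns the time, the measured TCP pose, the force, the opening and the grip force at its end. only (a regular expression) keeps the lines of the reply that match it, lines (a string "A,B") keeps lines A to B, and quiet returns only ok. Input that does not fit is refused with a message, and nothing moves.
- get_obs(): the state, without advancing time (a new reading comes with each control period).
- optics.camera(name): name is "scene" or "side" or "wrist"; returns (picture, depth): 420x560x3 uint8, blue, green, red; 420x560 float32, m along the optical axis (not along the pixel's ray), 0 where there is no reading.
- optics.camera_params(name): a dict with "fovy" (degrees; the focal length in pixels is half the picture's height over the tangent of half this angle, whatever the lens; pixels are square), "cx", "cy" (the principal point, pixels), "view" (4x4, takes a point from world to camera coordinates). Camera axes: x right, y up, looking along -z (the intrinsics and any distortion apply to the point x, -y, -z); pixel columns grow to the right and rows downward; lengths in m; the calibration is good to about 2 mm. A picture is of the moment at which its call begins: read the wrist's pose just before it. camera_params takes no time and is no camera call; for the wrist camera it gives the pose at the moment of the call.
- workorder.hand_in(): hands the job in; it is judged then, once.
The state is a dict: "time_s": time; "q": joint angles; "dq": joint speeds; "joint_efforts": joint torques, N m; "eef_pos": TCP position; "eef_rot": TCP orientation; "wrist_force": force on the tool from outside, world axes, zero at the start; "torque": the same for the moment, N m; "opening": opening from 0.0 (shut) to 1.0 (fully open); "grasp_force": force on a finger pad.
Only numpy, scipy, OpenCV 4.12 (cv2) and the standard library are available. Lean on these libraries where they do the work, as an engineer would, in place of code of your own. Each camera call takes 0.05 s, during which the arm holds its last target. There are 200 camera calls.

TASK

Pull the drawer of the white counter chest out as far as it goes, then grip the rolling pin that lies in it and take it out: the drawer does not open far enough to lift the pin level, so tip its front end up over the drawer front and draw it out on the slant from under the chest's top board, without prying it against that board. Finish holding the pin still and about level in the gripper, all of it a good hand's breadth (10 cm) above the chest's top and touching nothing else, with the drawer left open. Keep the two pastry cutters in the drawer and leave the bowl and the three jars where they stand.

Things in the scene. Friction and masses are not known exactly. Their poses are not given: they have to be found in the camera images.
- chest: White counter-top chest, fixed: 450 mm deep (its x), 310 wide (y), 150 high. Origin: centre of its underside, z up. Its front looks along its own -x, roughly world -y (the robot's right); its +y side faces the robot. Its front face lies at x = -0.225, the top board ends flush with it.
- top_board: The chest's fixed top, a pale wooden board 450 by 322 mm, 15 mm thick, underside 135 mm above the counter. Origin: its centre.
- drawer (a joint): Drawer slide, m: 0 shut, 0.27 fully out at its stop; starts at 0 to 0.03. Slides along the chest's -x with about 2 N of friction and stays where left. Fully out, the opening between drawer front and top board is 270 mm long, shorter than the pin. Front panel 16 mm thick; inside 430 mm long, 250 wide; side and rear walls rise to 85 mm above the counter.
- handle (a point): Middle of the drawer's dark bar handle, on the bar's axis, 116 mm above the counter: a level bar 10 mm thick, 130 mm long along the chest's y, its axis 40 mm in front of the panel (35 mm free between bar and panel). Moves with the drawer.
- front_edge (a point): On the top edge of the drawer's front panel, at its inner face, in the middle of the pin's lane, 128 mm above the counter. Moves with the drawer.
- lane (a point): On the drawer floor (30 mm above the counter), at the front panel's inner face, in the middle of the pin's lane. The lane is 159 mm wide; on its +y side a divider 8 mm thick and 25 mm high parts it from the cutters' narrow lane. Moves with the drawer.
- top_edge (a point): On the lower front edge of the chest's top board, over the middle of the pin's lane, 135 mm above the counter: the rear of the pin must come out below and in front of it. Fixed to the chest.
- pin: Pale wooden rolling pin, 380 mm long, 0.22 to 0.42 kg: barrel 45 mm in diameter and 240 mm long, a darker handle 70 mm long, up to 27 mm thick, at each end. Origin: its centre, on the axis; x runs along the axis from front end to rear end. Lies lengthways on the drawer floor, its axis 22.5 mm above it; it can roll and slide a little in its lane.
- pin_front (a point): Centre of the pin's front end (towards the drawer front), 190 mm from its origin.
- pin_rear (a point): Centre of the pin's rear end (under the chest's top), 190 mm from its origin.
- cutter_big: Steel ring cutter, 68 mm in diameter, 30 mm high, loose in the drawer's narrow lane. Origin: centre of its underside.
- cutter_small: Copper ring cutter, 52 mm in diameter, 30 mm high, loose in the drawer's narrow lane. Origin: centre of its underside.
- green_bowl: Green bowl, 170 mm across, 75 mm high, standing on the rear half of the chest's top (rim 225 mm above the counter). Origin: centre of its underside.
- bean_jar: Jar of pale beans with a steel cap, 90 mm in diameter, 140 mm high, standing on the counter to the robot's right. Origin: centre of its underside.
- lentil_jar: The same jar with red-brown lentils.
- pea_jar: The same jar with green peas, standing beside the bowl on the chest's top board.
Not all that is in view belongs to the job. Of the things that look like the green_bowl, the larger one is meant.

How it is judged:
On the way, in this order (a step that is already met when the one before it is completed fails the run):
1. the drawer is pulled out to its stop (within 15 mm) with the pin still in it (value of joint drawer above 0.255 m and z of pin_front in the frame of chest below 0.1 m), for 0.2 s.
2. the gripped pin slants out: its front end is above the drawer front while its rear end is still below the chest's top board (contact force between pin and the fingers above 1 N and z of pin_front in the frame of chest above 0.14 m and z of pin_rear in the frame of chest below 0.125 m), for 0.1 s.
At the end, for the whole second after the job is handed in: the pin is held still in the fingers (under 0.05 m/s, 0.3 rad/s) and level to within 20 degrees, both its end centres more than 235 mm above the counter (85 mm above the chest's top), touching neither the chest, drawer nor any bystander, and the drawer stays open to within 35 mm of its stop (contact force between pin and the fingers above 2 N and height (world z) of each of pin_front, pin_rear above 0.235 m and angle between pin's own x axis and vertical between 1.22 and 1.92 rad and linear speed of pin below 0.05 m/s and angular speed of pin below 0.3 rad/s and value of joint drawer above 0.235 m and contact force between pin and chest below 0.2 N and contact force between pin and bean_jar below 0.2 N and contact force between pin and lentil_jar below 0.2 N and contact force between pin and pea_jar below 0.2 N and contact force between pin and green_bowl below 0.2 N); the arm keeps its last pose, push and grip.
It fails at once if the pin is levered or banged against the top board with more than 10 N (contact force between pin and top_board above 10 N).
It fails at once if the bowl or a jar is moved more than 20 mm or tipped (distance of any of bean_jar, lentil_jar, pea_jar, green_bowl from where it was at the start of the episode above 0.02 m or angle between any of bean_jar, lentil_jar, pea_jar, green_bowl's own z axis and vertical above 0.3 rad).
It fails at once if a cutter leaves the drawer (height (world z) of any of cutter_big, cutter_small above 0.1 m).
It also fails if it takes over 54 s, if anything falls off the work surface, if the arm or the gripper's body presses on something with over 40 N, if the wrist force passes 120 N, or if a joint passes its speed limit or range.

## Working session

There is one attempt and no reset: what is moved stays moved. The work goes in short steps, Python scripts to look and compute and a tool call to move; the robot and the scene stay as the last step left them, time stands still between calls to the robot, and variables do not carry over. Pictures are saved under pics/ and viewed, at most 10 in all, crops included, and the job is handed in when it is done.

```bash
ls; mkdir -p pics; python3 - <<'E'
from bench import get_obs, optics
import cv2, numpy as np
o=get_obs(); print({k:np.round(v,3).tolist() for k,v in o.items()})
for n in ("scene","side","wrist"):
    p=optics.camera_params(n); print(n,p)
    im,d=optics.camera(n); np.savez(f"pics/{n}0.npz",im=im,d=d,view=p["view"]); 
    cv2.imwrite(f"pics/{n}0.png",im)
E
```

```text
pics
{'time_s': 0.0, 'q': [0.99, 0.182, 1.608, 0.0, 1.354, -0.206], 'dq': [0.0, 0.002, -0.003, 0.002, -0.0, -0.001], 'joint_efforts': [-0.0, -44.486, -35.134, -0.0, 0.009, -0.0], 'eef_pos': [0.21, 0.535, 0.23], 'eef_rot': [-0.0, 0.186, 0.982, -0.001], 'wrist_force': [-0.591, 0.099, -0.162], 'torque': [0.059, -0.008, -0.039], 'grasp_force': 0.0, 'opening': 0.998}
scene {'fovy': 45.90293949592906, 'cx': 278.7666225978716, 'cy': 208.85056604667184, 'view': array([[ 5.38883109e-01, -8.42379580e-01,  1.27971649e-03,
        -2.61102065e-01],
       [ 8.00450156e-01,  5.12532357e-01,  3.10789528e-01,
        -4.06838736e-01],
       [-2.62458649e-01, -1.66454878e-01,  9.50477896e-01,
        -1.53186457e+00],
       [ 0.00000000e+00,  0.00000000e+00,  0.00000000e+00,
         1.00000000e+00]])}
side {'fovy': 54.90998469345234, 'cx': 279.29159489412655, 'cy': 205.38216806005263, 'view': array([[-0.95986033,  0.28040538, -0.00640118,  0.43269377],
       [-0.24376217, -0.82270271,  0.51355648,  0.06696314],
       [ 0.13873773,  0.49450285,  0.85803192, -1.26652515],
       [ 0.        ,  0.        ,  0.        ,  1.        ]])}
wrist {'fovy': 65.37408922273336, 'cx': 277.34558167383085, 'cy': 216.04160733069213, 'view': array([[ 0.36575207,  0.93071129, -0.00138638, -0.57514169],
       [-0.89114636,  0.34977332, -0.28899273,  0.03816209],
       [-0.26848388,  0.10693515,  0.95733029, -0.37900619],
       [ 0.        ,  0.        ,  0.        ,  1.        ]])}
```

View pics/scene0.png

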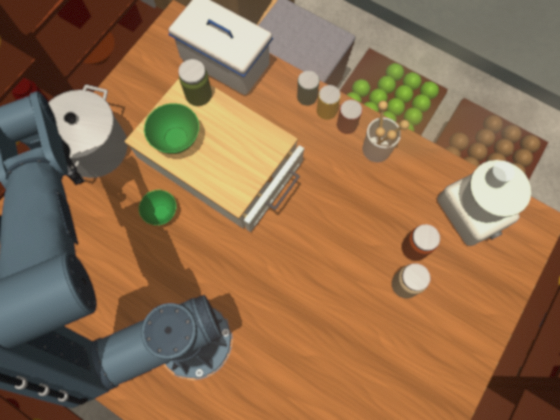

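View pics/side0.png

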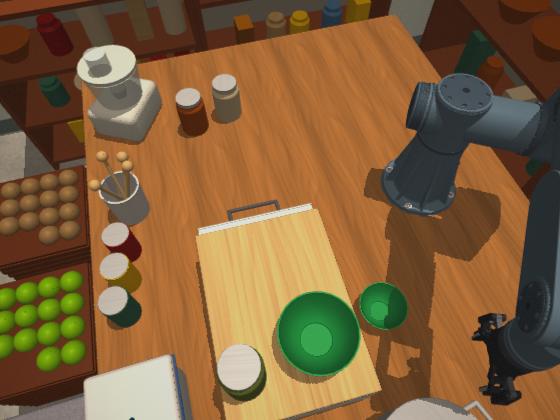

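Scene view: chest top around (130–297, 80–225), handle at about (285,190), the large bowl at (172,130), pea jar at (195,85). Side view: board front edge runs (200,232)–(312,208), with the handle at (253,210). The drawer is nearly shut.

```bash
cat > h.py <<'E'
import numpy as np, cv2
from bench import get_obs, optics
def K(p):
    f=210/np.tan(np.radians(p["fovy"])/2); return f,p["cx"],p["cy"]
def cloud(d,p,view=None):
    f,cx,cy=K(p); V=np.array(p["view"] if view is None else view)
    v,u=np.mgrid[0:420,0:560]
    C=np.stack([(u-cx)/f*d,-(v-cy)/f*d,-d],-1)
    W=(C-V[:3,3])@V[:3,:3]; W[d<=0]=np.nan
    return W
def ray(u,v,z,p):
    f,cx,cy=K(p);V=np.array(p["view"]);c=-V[:3,:3].T@V[:3,3]
    r=V[:3,:3].T@np.array([(u-cx)/f,-(v-cy)/f,-1]); return c+r*(z-c[2])/r[2]
E
python3 - <<'E'
from h import *
for n in ("scene","side"):
    s=np.load(f"pics/{n}0.npz");p=optics.camera_params(n);W=cloud(s["d"],p)
    hsv=cv2.cvtColor(s["im"],cv2.COLOR_BGR2HSV)
    Z=W[...,2]
    tab=np.abs(Z)<.01; print(n,"table z",np.nanmedian(Z[tab]), [np.round(np.nanpercentile(Z[180:260,300:380] if n=="scene" else Z[100:180,250:350],q),4) for q in(5,50,95)])
    m=((np.abs(Z-.15)<.008)&(hsv[...,2]>120)&(hsv[...,0]<30)).astype(np.uint8)
    m=cv2.morphologyEx(m,cv2.MORPH_OPEN,np.ones((3,3)))
    k,l,st,_=cv2.connectedComponentsWithStats(m);i=1+np.argmax(st[1:,4]);mm=l==i
    print("board z",np.median(Z[mm]),mm.sum(),st[i])
    r=cv2.minAreaRect(W[mm][:,:2].astype(np.float32)); print(r); print(cv2.boxPoints(r).round(4).tolist())
    g=(hsv[...,0]>50)&(hsv[...,0]<80)&(hsv[...,1]>150)&(Z>.17)&(Z<.24)
    G=W[g][:,:2]; print("bowl",np.nanmin(G,0),np.nanmax(G,0))
    # handle: dark, z 0.10-.13 
    c=np.mean(cv2.boxPoints(r),0)
    h=(Z>.1)&(Z<.13)&(hsv[...,2]<110)&(np.hypot(W[...,0]-c[0],W[...,1]-c[1])<.36)
    v,u=np.nonzero(h); H=W[h]; H=H[H[:,1]<c[1]-.15]; print("handle",len(H),H.mean(0) if len(H) else 0,cv2.minAreaRect(H[:,:2].astype(np.float32)) if len(H)>4 else 0)
E
```

```text
scene table z 0.0011053977590716098 [np.float64(-0.0047), np.float64(0.0014), np.float64(0.0073)]
board z 0.15138780617123831 9089 [ 125   87  171  131 9089]
((0.5392954349517822, 0.29248493909835815), (0.45203909277915955, 0.3255898058414459), 88.07939147949219)
[[0.36899998784065247, 0.07199999690055847], [0.6944000124931335, 0.06109999865293503], [0.7095999717712402, 0.5128999948501587], [0.38420000672340393, 0.5238000154495239]]Traceback (most recent call last):
  File "<stdin>", line 13, in <module>
    res = np.fmin.reduce(a, axis=axis, out=out, **kwargs)
ValueError: zero-size array to reduction operation fmin which has no identity
```

```bash
python3 - <<'E'
from h import *
a=cv2.imread("pics/scene0.png")[60:240,110:320];b=cv2.imread("pics/side0.png")[180:300,180:400]
cv2.imwrite("pics/crop0.png",np.hstack([cv2.resize(a,(420,360),interpolation=2),cv2.resize(b,(380,360),interpolation=2)]))
E
```

```bash
python3 - <<'E'
from h import *
for n in ("scene","side"):
    s=np.load(f"pics/{n}0.npz");p=optics.camera_params(n);W=cloud(s["d"],p)
    hsv=cv2.cvtColor(s["im"],cv2.COLOR_BGR2HSV); Z=W[...,2]
    m=((np.abs(Z-.15)<.008)&(hsv[...,2]>120)&(hsv[...,0]<30)).astype(np.uint8)
    m=cv2.morphologyEx(m,cv2.MORPH_OPEN,np.ones((3,3)))
    k,l,st,_=cv2.connectedComponentsWithStats(m);i=1+np.argmax(st[1:,4]);mm=l==i
    r=cv2.minAreaRect(W[mm][:,:2].astype(np.float32)); print(n,"board z",np.median(Z[mm]),r, cv2.boxPoints(r).round(3).tolist())
    X,Y=W[...,0],W[...,1]
    hb=(X>.35)&(X<.73)&(Y>.27)&(Y<.55)&(Z>.2)
    for nm,g in (("bowl",hb&(Z<.235)),("jar",hb&(Z>.27)&(Z<.3))):
        G=W[g]; print(nm,len(G),cv2.minEnclosingCircle(G[:,:2].astype(np.float32)) if len(G) else 0)
    h=(Z>.095)&(Z<.13)&(X>.45)&(X<.62)&(Y<.052)&(Y>-.06)
    H=W[h]; print("handle",len(H),H.mean(0).round(3),cv2.minAreaRect(H[:,:2].astype(np.float32)))
    for lo,hi in((-.06,0.025),(.03,.06)):
        q=H[(H[:,1]>lo)&(H[:,1]<hi)]; print(lo,len(q),np.percentile(q,[5,50,95],axis=0).round(3).tolist() if len(q) else 0)
E
```

```text
scene board z 0.15138780617123831 ((0.5392954349517822, 0.29248493909835815), (0.45203909277915955, 0.3255898058414459), 88.07939147949219) [[0.36899998784065247, 0.07199999690055847], [0.6940000057220459, 0.061000000685453415], [0.7099999785423279, 0.5130000114440918], [0.3840000033378601, 0.5239999890327454]]
bowl 882 ((0.5382475852966309, 0.38680577278137207), 0.1394370198249817)
jar 548 ((0.6478729248046875, 0.4193006455898285), 0.04448746144771576)
handle 389 [0.532 0.025 0.123] ((0.5345423817634583, 0.022702304646372795), (0.16841533780097961, 0.05786250904202461), 0.13399241864681244)
-0.06 171 [[0.462, -0.004, 0.115], [0.529, 0.003, 0.121], [0.595, 0.021, 0.127]]
0.03 208 [[0.459, 0.035, 0.112], [0.536, 0.041, 0.127], [0.611, 0.051, 0.13]]
side board z 0.14821012798957506 ((0.5353901386260986, 0.29021549224853516), (0.450541615486145, 0.3222774863243103), 88.12073516845703) [[0.367000013589859, 0.07000000029802322], [0.6890000104904175, 0.05999999865889549], [0.7039999961853027, 0.5099999904632568], [0.38199999928474426, 0.5210000276565552]]
bowl 1628 ((0.5400134921073914, 0.4055318534374237), 0.14637933671474457)
jar 1631 ((0.6469740867614746, 0.4189463257789612), 0.03955798223614693)
handle 601 [0.535 0.028 0.123] ((0.5347916483879089, 0.023130688816308975), (0.1694047451019287, 0.05746874585747719), 0.0026529382448643446)
-0.06 232 [[0.461, -0.004, 0.114], [0.529, 0.002, 0.118], [0.593, 0.02, 0.122]]
0.03 358 [[0.46, 0.035, 0.123], [0.542, 0.044, 0.126], [0.613, 0.051, 0.129]]
```

View pics/crop0.png

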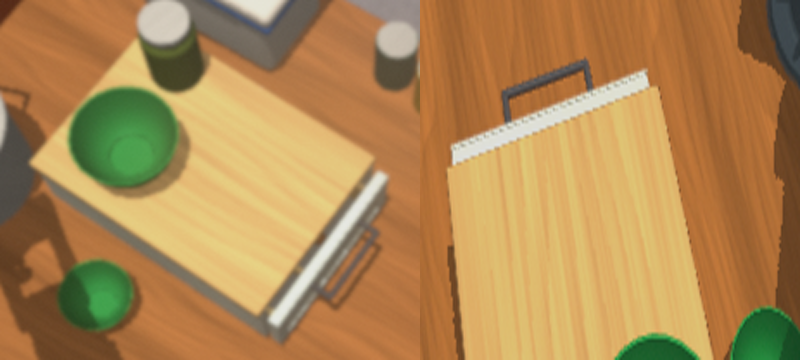

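```bash
cat >> h.py <<'E'
from scipy.spatial.transform import Rotation as Rn
YAW=np.radians(88.1); C0=np.array([.537,.291,0.])
EX=np.array([np.cos(YAW),np.sin(YAW),0]); EY=np.array([-np.sin(YAW),np.cos(YAW),0])
def ch(x,y,z): return C0+x*EX+y*EY+np.array([0,0,z])
def inch(p): p=np.asarray(p)-C0; return np.stack([p@EX,p@EY,p[...,2]],-1)
def tool(): # measured pose
    o=get_obs(); w,x,y,z=o["eef_rot"]; return Rn.from_quat([x,y,z,w]),np.array(o["eef_pos"])
def tilt(a,s=1): # tool down, closing line along s*chest x (a=0), chest-frame pitch a about EY
    return None
def rot(ycl,zdir):
    z=np.array(zdir,float);z/=np.linalg.norm(z);y=np.array(ycl,float);y-=z*(y@z);y/=np.linalg.norm(y)
    return Rn.from_matrix(np.stack([np.cross(y,z),y,z],1))
def rel(p,R):
    R0,p0=tool(); return np.round(np.r_[R0.inv().apply(np.asarray(p)-p0),(R0.inv()*R).as_rotvec()],4).tolist()
E
python3 - <<'E'
from h import *
R=rot(EX,[0,0,-1]); 
print(ch(-.29,0,.116))
print("mid",rel(ch(-.1,.2,.29),R)); print("above",rel(ch(-.291,0,.22),R)); print("at",rel(ch(-.291,0,.097),R))
for n in("scene","side"):
    s=np.load(f"pics/{n}0.npz");p=optics.camera_params(n);W=cloud(s["d"],p); X,Y,Z=W[...,0],W[...,1],W[...,2]
    m=((Z>.13)&(Z<.15)&(Y<-.02)).astype(np.uint8); k,l,st,c=cv2.connectedComponentsWithStats(m)
    for i in range(1,k):
        if st[i,4]>60: print(n,c[i].round(),np.nanmedian(W[l==i],0).round(3))
E
```

```text
[0.527385   0.00115944 0.116     ]
mid [-0.2383, -0.2685, -0.0591, -0.0013, -0.0005, -0.3417]
above [-0.4908, -0.3813, 0.011, -0.0013, -0.0005, -0.3417]
at [-0.4908, -0.3812, 0.134, -0.0013, -0.0005, -0.3417]
scene [472. 210.] [ 0.772 -0.513  0.139]
scene [426. 237.] [ 0.626 -0.433  0.141]
scene [416. 276.] [ 0.503 -0.464  0.141]
side [35.  6.] [ 1.111 -1.069  0.138]
side [528.   5.] [-0.682 -0.547  0.133]
side [548.  31.] [-0.658 -0.398  0.133]
side [224.  83.] [ 0.502 -0.461  0.138]
side [123. 100.] [ 0.82  -0.472  0.141]
side [188.  97.] [ 0.624 -0.431  0.139]
```

The manual's scale: turns go in shares of pi rad. Converting my numbers, -0.342 rad / 3.1416 = -0.1089.

nudge_tcp:
  moves: "-0.05 -0.03 -0.05 0 0 -0.0382 0.35\n-0.12 -0.07 -0.06 0 0 -0.0764 0.35\n-0.16 -0.12 -0.06 0 0 -0.1089 0.35\n-0.21 -0.17 -0.06 0 0 -0.1089 0.35\n-0.26 -0.22 -0.05 0 0 -0.1089 0.35\n-0.31 -0.26 -0.04 0 0 -0.1089 0.35\n-0.36 -0.29 -0.03 0 0 -0.1089 0.35\n-0.41 -0.32 -0.02 0 0 -0.1089 0.35\n-0.45 -0.35 -0.01 0 0 -0.1089 0.35\n-0.49 -0.38 0 0 0 -0.1089 0.35"

```text
time_s: 1.4
eef_pos: [0.5181, 0.0161, 0.2346]
eef_rot: [0.0, 0.017, 1.0, 0.0]
wrist_force: [0.6, 0.9, 0.2]
opening: 0.353
grasp_force: 0.0
```

nudge_tcp:
  moves: "0 0 0 0 0 0 0.35"

```text
time_s: 1.52
eef_pos: [0.5181, 0.0144, 0.2333]
eef_rot: [-0.001, 0.019, 1.0, -0.0]
wrist_force: [-1.6, 0.9, -0.9]
opening: 0.352
grasp_force: 0.0
```

```bash
python3 - <<'E'
from h import *
R=rot(EX,[0,0,-1]); print(inch(tool()[1])); print(rel(ch(-.291,0,.18),R)); print(rel(ch(-.291,0,.097),R))
p=optics.camera_params("wrist");im,d=optics.camera("wrist");W=cloud(d,p);cv2.imwrite("pics/w1.png",im)
I=inch(W);m=(I[...,2]>.105)&(I[...,2]<.126)&(I[...,0]<-.25)&(I[...,0]>-.33)&(abs(I[...,1])<.05)
print(m.sum(),np.nanpercentile(I[m],[5,50,95],axis=0).round(4))
E
```

```text
[-0.2770825   0.00973991  0.23327898]
[-0.0099, -0.0139, 0.0533, -0.0003, -0.0024, -0.0049]
[-0.0101, -0.0138, 0.1363, -0.0003, -0.0024, -0.0049]
1571 [[-0.2952 -0.0438  0.1163]
 [-0.29    0.0042  0.1203]
 [-0.2545  0.0451  0.122 ]]
```

Scaled: -0.005 rad / 3.1416 = -0.0016.

nudge_tcp:
  moves: "-0.01 -0.0135 0.02 0 0 -0.0016 0.35\n-0.01 -0.0135 0.06 0 0 -0.0016 0.35\n-0.01 -0.0135 0.09 0 0 -0.0016 0.35\n-0.01 -0.0135 0.115 0 0 -0.0016 0.35\n-0.01 -0.0135 0.135 0 0 -0.0016 0.35\n-0.01 -0.0135 0.135 0 0 -0.0016 0.35\n-0.01 -0.0135 0.135 0 0 -0.0016 0.0\n-0.01 -0.0135 0.135 0 0 -0.0016 0.0\n-0.01 -0.0135 0.135 0 0 -0.0016 0.0"

```text
time_s: 2.7
eef_pos: [0.5271, 0.0045, 0.101]
eef_rot: [0.0, 0.014, 1.0, 0.0]
wrist_force: [-3.9, 2.1, 7.0]
opening: 0.091
grasp_force: 59.0
```

nudge_tcp:
  moves: "0 0 0 0 0 0 0\n0 0 0 0 0 0 0"

```text
time_s: 2.95
eef_pos: [0.527, 0.0046, 0.101]
eef_rot: [0.0, 0.014, 1.0, 0.0]
wrist_force: [-4.1, 2.2, 6.7]
opening: 0.092
grasp_force: 59.0
```

```bash
python3 -c "
from h import *
print(inch(tool()[1]))"
```

```text
[-0.28662227  0.0004626   0.1010209 ]
```

nudge_tcp:
  moves: "0 -0.01 0 0 0 0 0\n0 -0.035 0 0 0 0 0\n0 -0.065 0 0 0 0 0\n0 -0.095 0 0 0 0 0\n0 -0.125 0 0 0 0 0\n0 -0.155 0 0 0 0 0\n0 -0.18 0 0 0 0 0\n0 -0.2 0 0 0 0 0\n0 -0.22 0 0 0 0 0\n0 -0.235 0 0 0 0 0"

```text
time_s: 4.2
eef_pos: [0.5194, -0.2315, 0.101]
eef_rot: [-0.001, 0.014, 1.0, 0.0]
wrist_force: [-7.5, 3.0, 8.9]
opening: 0.089
grasp_force: 59.7
```

nudge_tcp:
  moves: "0 -0.008 0 0 0 0 0\n0 -0.015 0 0 0 0 0\n0 -0.02 0 0 0 0 0\n0 -0.02 0 0 0 0 0"

```text
time_s: 4.7
eef_pos: [0.5188, -0.2519, 0.101]
eef_rot: [-0.001, 0.014, 1.0, -0.001]
wrist_force: [-9.6, -0.9, 7.3]
opening: 0.088
grasp_force: 59.5
```

```bash
python3 -c "
from h import *
print(inch(tool()[1]))"
```

```text
[-5.43164590e-01  2.39331215e-04  1.01037256e-01]
```

nudge_tcp:
  moves: "0 -0.005 0 0 0 0 0\n0 -0.009 0 0 0 0 0\n0 -0.009 0 0 0 0 0"

```text
time_s: 5.08
eef_pos: [0.5185, -0.26, 0.1011]
eef_rot: [-0.001, 0.014, 1.0, 0.0]
wrist_force: [-9.5, 1.8, 8.5]
opening: 0.086
grasp_force: 59.9
```

```bash
python3 -c "
from h import *
print(inch(tool()[1]))"
```

```text
[-5.51319873e-01  2.19908498e-04  1.01052655e-01]
```

nudge_tcp:
  moves: "0 0 0 0 0 0 0.35\n0 0 0 0 0 0 0.35\n0 0 0 0 0 0 0.35\n0 0 -0.03 0 0 0 0.35\n0 0 -0.08 0 0 0 0.35\n0 0 -0.13 0 0 0 0.35\n0 0.04 -0.17 0 0 0 1\n0 0.09 -0.19 0 0 0 1\n0 0.12 -0.2 0 0 0 1"

```text
time_s: 6.2
eef_pos: [0.5234, -0.1381, 0.3019]
eef_rot: [0.001, 0.013, 1.0, -0.0]
wrist_force: [0.7, -0.6, 0.1]
opening: 0.962
grasp_force: 0.0
```

```bash
python3 - <<'E'
from h import *
for n in ("scene","side","wrist"):
    p=optics.camera_params(n);im,d=optics.camera(n); np.savez(f"pics/{n}1.npz",im=im,d=d,view=p["view"]); cv2.imwrite(f"pics/{n}1.png",im)
E
```

```text
(no output)
```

View pics/wrist1.png

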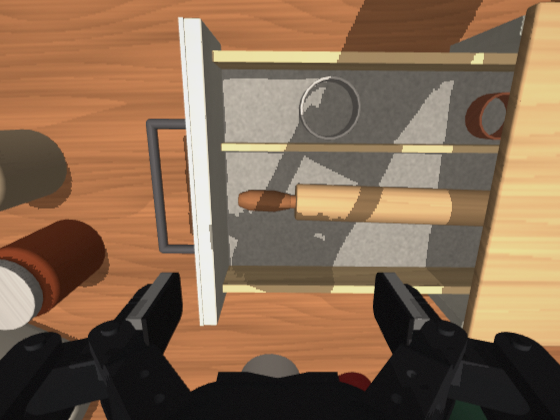

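```bash
python3 - <<'E'
from h import *
for n in ("scene","side","wrist"):
    s=np.load(f"pics/{n}1.npz");p=optics.camera_params(n);W=cloud(s["d"],p,s["view"]);I=inch(W)
    hsv=cv2.cvtColor(s["im"],cv2.COLOR_BGR2HSV)
    b=(I[...,2]>.118)&(I[...,2]<.14)&(I[...,0]<-.45)&(I[...,0]>-.54)&(abs(I[...,1])<.14)
    print(n,"panel",b.sum(),np.nanpercentile(I[b],[3,50,97],axis=0).round(3).tolist() if b.any() else 0)
    m=((I[...,2]>.04)&(I[...,2]<.085)&(I[...,0]<-.23)&(I[...,0]>-.49)&(abs(I[...,1])<.115)&(hsv[...,1]>60)).astype(np.uint8)
    m=cv2.morphologyEx(m,cv2.MORPH_OPEN,np.ones((3,3)))
    k,l,st,_=cv2.connectedComponentsWithStats(m)
    for i in range(1,k):
        if st[i,4]>60:
            Q=I[l==i]; print(st[i],np.percentile(Q,[1,50,99],axis=0).round(3).tolist(),cv2.minAreaRect(Q[:,:2].astype(np.float32)))
            for a in np.arange(-.49,-.22,.03):
                q=Q[(Q[:,0]>a)&(Q[:,0]<a+.03)]
                if len(q)>10: print("  ",round(a,2),len(q),np.percentile(q[:,1],[2,98]).round(4),np.percentile(q[:,2],97).round(4))
E
```

```text
scene panel 624 [[-0.528, -0.13, 0.12], [-0.504, 0.002, 0.129], [-0.494, 0.131, 0.135]]
[301 198  38  27 389] [[-0.472, -0.049, 0.048], [-0.396, -0.025, 0.067], [-0.346, -0.008, 0.08]] ((-0.40749162435531616, -0.0284737516194582), (0.043764613568782806, 0.1325061172246933), 88.39620971679688)
   -0.49 29 [-0.0362 -0.0178] 0.0681
   -0.46 72 [-0.0398 -0.0155] 0.0704
   -0.43 76 [-0.0436 -0.0096] 0.0763
   -0.4 127 [-0.0496 -0.0081] 0.0795
   -0.37 85 [-0.0465 -0.0087] 0.0793
[283 210  48  33 206] [[-0.485, 0.03, 0.041], [-0.396, 0.037, 0.054], [-0.307, 0.042, 0.065]] ((-0.3966519236564636, 0.03859176114201546), (0.017918242141604424, 0.1823645681142807), 88.27706909179688)
   -0.49 33 [0.0327 0.0411] 0.0606
   -0.46 33 [0.0315 0.0401] 0.0607
   -0.43 32 [0.032  0.0422] 0.0654
   -0.4 34 [0.0313 0.041 ] 0.0613
   -0.37 35 [0.0315 0.0464] 0.0617
   -0.34 33 [0.0287 0.0411] 0.0581
side panel 692 [[-0.524, -0.131, 0.119], [-0.502, -0.004, 0.126], [-0.493, 0.131, 0.13]]
[230 168  22  58 751] [[-0.466, -0.05, 0.052], [-0.347, -0.028, 0.069], [-0.269, -0.006, 0.076]] ((-0.3696920871734619, -
[... 1200 characters left out ...]
0.0568
   -0.34 195 [0.0339 0.041 ] 0.0566
   -0.31 196 [0.0331 0.0411] 0.0567
   -0.28 203 [0.0334 0.0411] 0.0565
   -0.25 136 [0.0336 0.0411] 0.0567
[ 238  184  209   41 6371] [[-0.469, -0.05, 0.052], [-0.337, -0.025, 0.071], [-0.232, -0.008, 0.076]] ((-0.3528703451156616, -0.02928425930440426), (0.04345565661787987, 0.24564409255981445), 88.51921081542969)
   -0.49 207 [-0.0358 -0.0154] 0.0657
   -0.46 518 [-0.0382 -0.0149] 0.0666
   -0.43 535 [-0.0446 -0.0081] 0.0749
   -0.4 908 [-0.0477 -0.0073] 0.0757
   -0.37 916 [-0.049 -0.008] 0.0756
   -0.34 896 [-0.0482 -0.0087] 0.0757
   -0.31 897 [-0.0492 -0.0096] 0.0755
   -0.28 910 [-0.0501 -0.0103] 0.0757
   -0.25 584 [-0.0501 -0.011 ] 0.0756
```

Wrist view: drawer is fully open. The pin's front tip is at (238,200), the barrel starts at (297,203), and both cutters are above the divider. In chest coordinates the panel's inner face is at x=-0.494, so the drawer is at about 0.27. The pin axis is at y≈-0.028, its front end at x≈-0.476, and the barrel top at z 0.0755, which fits the sizes given.

```bash
cat >> h.py <<'E'
Zu=np.array([0,0,1.])
def gR(a): # body leans a deg to the front, closing along chest y (pin yaw -1.3 deg)
    a=np.radians(a); return rot(-(EY+.022*EX),-Zu*np.cos(a)+EX*np.sin(a))
E
python3 - <<'E'
from h import *
R=gR(10); g=ch(-.33,-.0288,.033+.0187)   # grasp point 19 mm behind TCP
z=R.apply([0,0,1]); t=g+.019*z
print(get_obs()["q"],inch(tool()[1]),inch(t)); print("pre",rel(t-.14*z,R)); print("at",rel(t,R))
E
```

```text
[-4.78342906e-01  5.25883303e-02  1.60788292e+00 -1.14658345e-05
  1.47898499e+00 -2.02397448e+00] [-0.42990891 -0.00064903  0.30086255] [-0.32670068 -0.0288      0.03298865]
pre [-0.0285, 0.0788, 0.13, -0.1359, 0.1408, 1.5961]
at [-0.0285, 0.1032, 0.2678, -0.1359, 0.1408, 1.5961]
```

Scaled: 1.596 rad / 3.1416 = 0.508.

nudge_tcp:
  moves: "-0.028 0.04 0 -0.0433 0.0449 0.508 0.7\n-0.028 0.04 0 -0.0433 0.0449 0.508 0.7\n-0.028 0.04 0 -0.0433 0.0449 0.508 0.7\n-0.028 0.04 0 -0.0433 0.0449 0.508 0.7\n-0.028 0.05 0.02 -0.0433 0.0449 0.508 0.7\n-0.028 0.05 0.04 -0.0433 0.0449 0.508 0.7\n-0.028 0.06 0.06 -0.0433 0.0449 0.508 0.7\n-0.028 0.07 0.08 -0.0433 0.0449 0.508 0.7\n-0.028 0.079 0.1 -0.0433 0.0449 0.508 0.7\n-0.028 0.079 0.12 -0.0433 0.0449 0.508 0.7"

```text
time_s: 7.6
eef_pos: [0.5526, -0.0623, 0.1783]
eef_rot: [-0.063, 0.725, 0.683, 0.061]
wrist_force: [0.7, -0.1, -0.3]
opening: 0.703
grasp_force: 0.0
```

nudge_tcp:
  moves: "0 0 0 0 0 0 0.7\n0 0 0 0 0 0 0.7"

```text
time_s: 7.85
eef_pos: [0.5533, -0.0624, 0.1802]
eef_rot: [-0.062, 0.725, 0.684, 0.062]
wrist_force: [-0.1, -0.5, 0.3]
opening: 0.701
grasp_force: 0.0
```

```bash
python3 - <<'E'
from h import *
R=gR(10); g=ch(-.33,-.0288,.033+.0187);z=R.apply([0,0,1]); t=g+.019*z
print(get_obs()["q"],inch(tool()[1])); print("at",rel(t,R))
E
```

```text
[-0.42104324  0.21331753  1.68706578  0.16748098  1.31269056 -0.41146389] [-0.35267377 -0.02805214  0.18024706]
at [-0.0001, 0.0009, 0.1495, -0.0011, -0.0009, -0.0035]
```

nudge_tcp:
  moves: "0 0.001 0.03 0 0 0 0.7\n0 0.001 0.065 0 0 0 0.7\n0 0.001 0.095 0 0 0 0.7\n0 0.001 0.12 0 0 0 0.7\n0 0.001 0.138 0 0 0 0.7\n0 0.001 0.148 0 0 0 0.7\n0 0.001 0.149 0 0 0 0.7"

```text
time_s: 8.72
eef_pos: [0.5548, -0.0356, 0.0332]
eef_rot: [-0.062, 0.724, 0.684, 0.062]
wrist_force: [-0.1, 0.4, 0.6]
opening: 0.698
grasp_force: 0.0
```

nudge_tcp:
  moves: "0 0 0 0 0 0 0.3\n0 0 0 0 0 0 0\n0 0 0 0 0 0 0\n0 0 0 0 0 0 0\n0 0 0 0 0 0 0"

```text
time_s: 9.35
eef_pos: [0.5556, -0.036, 0.0343]
eef_rot: [-0.061, 0.724, 0.684, 0.062]
wrist_force: [-0.9, -0.6, 6.9]
opening: 0.509
grasp_force: 61.5
```

```bash
python3 - <<'E'
from h import *
print(inch(tool()[1]))
im,d=optics.camera("wrist");cv2.imwrite("pics/w2.png",im)
E
```

```text
[-0.32624498 -0.02945993  0.03429885]
```

View pics/w2.png

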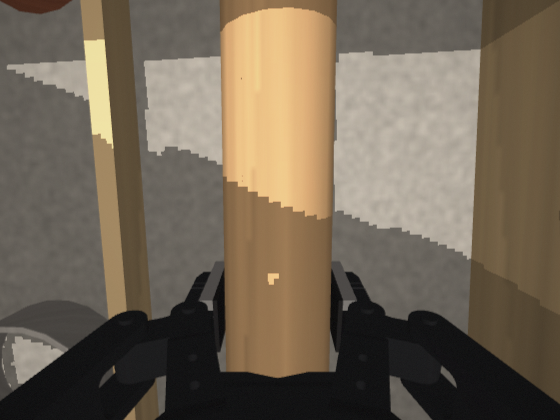

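The pads grip the barrel squarely at (215–345, 265–340), clear of the divider. Next I work out the tilt.

```bash
cat >> h.py <<'E'
def pinpose(th,xr,zr,d,a0=10,y=-.0294,h=.0): # TCP for pin tilt th, rear end (xr,zr); d=grasp distance from rear
    t=np.radians(th); g=ch(xr-d*np.cos(t),y,zr+d*np.sin(t)); R=gR(a0-th); return g+R.apply([0,0,1])*h,R
E
python3 - <<'E'
from h import *
R0,p0=tool(); i=inch(p0); d=-.096-i[0]; 
# TCP is offset from the axis: resolve along tool z (h) and along pin (d)
h=(.0525-i[2])/np.cos(np.radians(10)); d=-.096-(i[0]-h*np.sin(np.radians(10))); print(h,d)
for th,x,zr in((5,-.096,.054),(10,-.096,.055),(15,-.097,.053),(20,-.098,.049),(20,-.175,.077),(20,-.258,.107)):
    print(th,x,rel(*pinpose(th,x,zr,d,h=h)))
E
```

```text
0.01846587670371657 0.23346235575148824
5 -0.096 [0.0031, -0.0001, -0.0214, -0.0015, -0.0877, -0.0023]
10 -0.096 [0.0078, -0.0002, -0.042, -0.0035, -0.175, -0.0023]
15 -0.097 [0.0127, -0.0004, -0.0594, -0.0055, -0.2622, -0.0024]
20 -0.098 [0.0189, -0.0005, -0.0742, -0.0075, -0.3495, -0.0026]
20 -0.175 [-0.0521, 0.0012, -0.1152, -0.0075, -0.3495, -0.0026]
20 -0.258 [-0.1285, 0.0031, -0.1592, -0.0075, -0.3495, -0.0026]
```

Scaled: -0.35 rad / 3.1416 = -0.1114.

nudge_tcp:
  moves: "0.0015 0 -0.011 0 -0.0143 0 0\n0.003 0 -0.0215 0 -0.028 0 0\n0.0055 0 -0.032 0 -0.0414 0 0\n0.008 0 -0.042 0 -0.0557 0 0\n0.0105 0 -0.051 0 -0.07 0 0\n0.013 0 -0.0595 0 -0.0834 0 0\n0.016 0 -0.067 0 -0.0971 0 0\n0.019 0 -0.074 0 -0.1114 0 0\n0.019 0 -0.074 0 -0.1114 0 0"

```text
time_s: 10.52
eef_pos: [0.555, -0.029, 0.109]
eef_rot: [0.057, 0.724, 0.685, -0.065]
wrist_force: [0.8, -0.0, -3.9]
opening: 0.509
grasp_force: 61.4
```

```bash
python3 - <<'E'
from h import *
print(inch(tool()[1]),rel(*pinpose(20,-.098,.049,.2335,h=.0185)))
for n in ("side","wrist"):
    p=optics.camera_params(n);im,d=optics.camera(n);W=cloud(d,p);I=inch(W);hsv=cv2.cvtColor(im,cv2.COLOR_BGR2HSV)
    cv2.imwrite(f"pics/{n}3.png",im)
    m=(abs(I[...,1]+.029)<.03)&(I[...,2]>.045)&(hsv[...,1]>60)&(I[...,0]<-.1)&(I[...,0]>-.6)&(I[...,2]<.25)
    for a in np.arange(-.56,-.1,.03):
        q=I[m&(I[...,0]>a)&(I[...,0]<a+.03)]
        if len(q)>15: print(n,round(a+.015,3),len(q),np.percentile(q[:,2],[50,95]).round(4),np.median(q[:,1]).round(3))
E
```

```text
[-0.31918882 -0.02861644  0.10895227] [-0.0017, 0.0008, -0.0014, -0.0104, -0.0006, 0.0008]
side -0.305 161 [0.14   0.1483] -0.03
side -0.275 205 [0.1291 0.1391] -0.029
side -0.245 126 [0.1217 0.2326] -0.03
side -0.215 199 [0.1483 0.1509] -0.029
side -0.185 257 [0.1485 0.1514] -0.029
side -0.155 269 [0.1484 0.1511] -0.029
side -0.125 286 [0.1485 0.1511] -0.029
side -0.095 94 [0.1481 0.1514] -0.028
wrist -0.335 3040 [0.1505 0.1548] -0.03
wrist -0.305 8974 [0.1431 0.1506] -0.03
wrist -0.275 9592 [0.1319 0.1392] -0.03
wrist -0.245 10495 [0.1206 0.1279] -0.031
wrist -0.215 18185 [0.1498 0.1511] -0.029
```

Barrel top slope is 20.5° by depth, and at the board edge its top is about 0.117, 18 mm under the board. Next I draw the pin out along its own axis.

nudge_tcp:
  moves: "-0.01 0 -0.002 0 0 0 0\n-0.03 0.001 -0.005 0 0 0 0\n-0.055 0.001 -0.01 0 0 0 0\n-0.08 0.002 -0.014 0 0 0 0\n-0.105 0.002 -0.0185 0 0 0 0\n-0.13 0.003 -0.023 0 0 0 0\n-0.15 0.003 -0.0265 0 0 0 0\n-0.163 0.003 -0.029 0 0 0 0\n-0.17 0.003 -0.03 0 0 0 0\n-0.17 0.003 -0.03 0 0 0 0"

```text
time_s: 11.88
eef_pos: [0.5495, -0.1921, 0.1684]
eef_rot: [0.058, 0.724, 0.684, -0.065]
wrist_force: [0.9, 0.4, -3.7]
opening: 0.511
grasp_force: 61.5
```

```bash
python3 - <<'E'
from h import *
print(inch(tool()[1]),rel(*pinpose(20,-.26,.107,.2335,h=.0185)))
print("up",rel(*pinpose(20,-.26,.26,.2335,h=.0185)),"lev",rel(*pinpose(0,-.25,.32,.2335,h=.0185)))
p=optics.camera_params("side");im,d=optics.camera("side");cv2.imwrite(f"pics/side4.png",im)
E
```

```text
[-0.48242716 -0.02848238  0.16836255] [-0.0002, 0.0009, -0.0002, -0.0099, -0.0003, -0.0012]
up [-0.0267, 0.0, -0.1509, -0.0099, -0.0003, -0.0012] lev [-0.021, 0.0001, -0.1318, -0.0021, 0.3487, -0.0029]
```

View pics/side4.png

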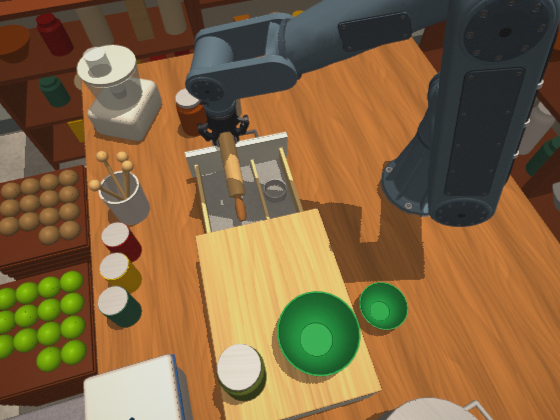

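Side view: the rear handle (241,215) is just in front of the board edge and the big cutter (275,188) is still in the drawer. Next I lift straight up, then level.

nudge_tcp:
  moves: "-0.002 0 -0.012 0 0 0 0\n-0.006 0 -0.035 0 0 0 0\n-0.012 0 -0.065 0 0 0 0\n-0.017 0 -0.095 0 0 0 0\n-0.022 0 -0.125 0 0 0 0\n-0.026 0 -0.148 0 0 0 0\n-0.028 0 -0.16 0 0 0 0\n-0.028 0 -0.16 0 0 0 0"

```text
time_s: 12.92
eef_pos: [0.5509, -0.1916, 0.3318]
eef_rot: [0.059, 0.724, 0.684, -0.065]
wrist_force: [1.0, 0.2, -3.5]
opening: 0.512
grasp_force: 61.6
```

```bash
python3 - <<'E'
from h import *
print(inch(tool()[1]),"lev",rel(*pinpose(0,-.255,.32,.2335,h=.0185)))
E
```

```text
[-0.48191755 -0.02987082  0.33184286] lev [0.0019, -0.0003, 0.0302, -0.0003, 0.3495, -0.0019]
```

The manual's scale: turns go in shares of pi rad. Converting my numbers, 0.35 rad / 3.1416 = 0.1114.

nudge_tcp:
  moves: "0 0 0.002 0 0.0095 0 0\n0 0 0.006 0 0.0255 0 0\n0 0 0.011 0 0.043 0 0\n0 0 0.016 0 0.0605 0 0\n0.001 0 0.021 0 0.078 0 0\n0.001 0 0.026 0 0.0955 0 0\n0.002 0 0.029 0 0.1066 0 0\n0.002 0 0.03 0 0.1114 0 0\n0.002 0 0.03 0 0.1114 0 0"

```text
time_s: 14.05
eef_pos: [0.55, -0.1952, 0.3006]
eef_rot: [-0.063, 0.724, 0.684, 0.062]
wrist_force: [-0.3, -0.0, -2.9]
opening: 0.511
grasp_force: 61.5
```

nudge_tcp:
  moves: "0 0 0 0 0 0 0\n0 0 0 0 0 0 0\n0 0 0 0 0 0 0\n0 0 0 0 0 0 0"

```text
time_s: 14.55
eef_pos: [0.5502, -0.195, 0.3011]
eef_rot: [-0.062, 0.724, 0.684, 0.062]
wrist_force: [-0.7, -0.0, -3.3]
opening: 0.509
grasp_force: 61.5
```

```bash
python3 - <<'E'
from h import *
print(inch(tool()[1]))
out=[]
for n in ("scene","side","wrist"):
    p=optics.camera_params(n);im,d=optics.camera(n);W=cloud(d,p);I=inch(W);out.append(im)
    m=(abs(I[...,1]+.03)<.045)&(I[...,2]>.24)&(I[...,2]<.36)&(cv2.cvtColor(im,cv2.COLOR_BGR2HSV)[...,1]>90)&(I[...,0]<-.2)
    for a in np.arange(-.69,-.2,.04):
        q=I[m&(I[...,0]>a)&(I[...,0]<a+.04)]
        if len(q)>15: print(n,round(a+.02,3),len(q),np.percentile(q[:,2],[5,50,95]).round(3),np.median(q[:,1]).round(3))
    b=(I[...,2]>.118)&(I[...,2]<.135)&(I[...,0]<-.4)&(I[...,0]>-.54)&(abs(I[...,1])<.14)
    print("panel",b.sum(),np.nanpercentile(I[b][:,0],[5,95]) if b.any() else 0)
cv2.imwrite("pics/end.png",cv2.resize(np.hstack(out[:2]),(800,300)))
E
```

```text
[-0.48525809 -0.02927894  0.30107983]
scene -0.63 78 [0.32  0.33  0.338] -0.024
scene -0.59 143 [0.32  0.331 0.336] -0.024
scene -0.55 210 [0.322 0.338 0.345] -0.022
scene -0.51 26 [0.322 0.332 0.34 ] -0.013
scene -0.47 93 [0.333 0.341 0.345] -0.031
scene -0.43 27 [0.332 0.337 0.343] -0.045
scene -0.31 102 [0.32  0.328 0.34 ] -0.033
scene -0.27 105 [0.32  0.328 0.333] -0.034
panel 478 [-0.52676043 -0.49419769]
side -0.51 182 [0.327 0.337 0.341] -0.028
side -0.47 232 [0.323 0.336 0.341] -0.032
side -0.43 225 [0.324 0.336 0.34 ] -0.03
side -0.39 239 [0.324 0.336 0.34 ] -0.032
side -0.35 255 [0.324 0.335 0.339] -0.033
side -0.31 246 [0.31  0.325 0.336] -0.033
side -0.27 164 [0.315 0.325 0.329] -0.035
panel 549 [-0.51505614 -0.49389787]
wrist -0.51 5672 [0.328 0.339 0.342] -0.03
wrist -0.47 11480 [0.328 0.339 0.342] -0.03
wrist -0.43 12658 [0.328 0.338 0.341] -0.032
wrist -0.39 11198 [0.328 0.338 0.341] -0.032
panel 3601 [-0.51703659 -0.49523449]
```

View pics/end.png

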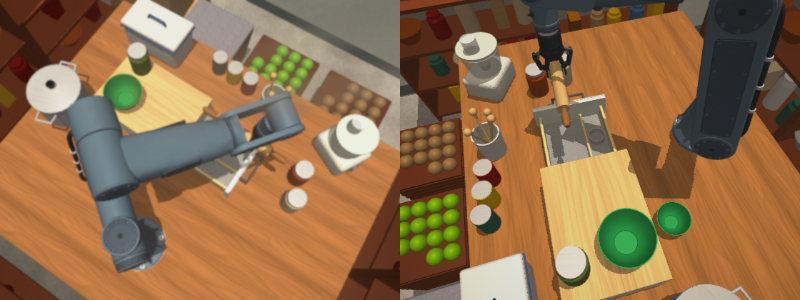

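The pin is level with its axis at z≈0.318, and it is free of everything. The drawer is still at its stop and the bowl and jars are in place.

```bash
python3 -c "
from bench import workorder
print(workorder.hand_in())"
```

```text
the job is handed in; nothing more can be done
None
```

I handed the job in at about 15 s on the robot's clock. At the last check the pin was held level about 0.32 m above the counter and clear of everything. The drawer was at its stop, the big cutter was last seen in it (the small one was out of view under the board), and the bowl and jars looked undisturbed. The hand-in printed no verdict.

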